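# Set the length stop one hole longer

### The arm

A 7-joint arm with a two-finger parallel gripper is mounted at the origin on a cart in front of the work surface, level with it; the furniture and walls round the work are solid. World frame = base frame: x ahead of the robot, y to its left, z up, the work surface at z = 0. Lengths are in m, angles in rad, forces in N, time in s.
With the tool pointing down it reaches from about 0.35 to 0.775 m from the base axis. Payload 3.1 kg.
Tool frame: the origin (TCP) lies midway between the tips of the shut fingers; the grasp point (between the pads) lies 19 mm behind it (r.grasp_offset is the distance from the TCP to the grasp point, in m); z points along the fingers, y is the direction in which the jaws open and shut (so a half turn about z gives the same grasp; the last joint's range is limited). The gripper opens to 85 mm and grips with 20 to 120 N. Pads are 22 mm wide; open, the fingers measure 114 mm over their backs; the gripper's body (76 mm by 85 mm) begins 54 mm behind the grasp point. The pads swing forward as they close: fully open they stand 13 mm farther back than shut.
Start: joints at [1.09, 0.311, 0.014, 1.512, -0.004, 1.319, -0.027], TCP at [0.234, -0.498, 0.231] pointing down, gripper open.
Joint ranges: [-2.7, 2.7], [-0.3, 1.91], [-1.27, 1.3], [0.12, 2.57], [-1.44, 4.58], [0.2, 2.03], [-3.05, 3.05]. Speed limits (rad/s): [2.79, 2.79, 3.14, 3.14, 3.14, 3.14, 3.14].

### API

Orientations are given as a unit quaternion [x, y, z, w].
In Python, from rig import get_obs, optics, ticket, models, r gives the robot as it stands.
- The arm moves only by the tool jog_arm, never from a script. Its argument "deltas" is a list of rows, each a list of 6 numbers: the shift along the world's x, y, z in cm, then the turn, a rotation vector about the world's x, y, z in degrees. A call has 1 to 12 rows; each row shifts and turns the pose as measured when the row begins; what a row does not reach is not made up. A row lasts 1/12 s, in which the tool goes at most 41.7 mm and 7.16 degrees, less where a joint would pass 70% of its speed; a pose out of reach is approached as far as the arm can. A call is refused whole if a number of a shift passes 4.17 or a number of a turn 7.16, either way. A call with a gripper value outside its range is refused whole. "hand" is the closure, from 0 (fully open) to 1 (shut), set as the call begins (left out, the last holds). The fingers move at their own pace and stop on an object; "grip_force" is the grip in N (left out, the last holds). Time passes only in rows, so rows that do not move let the fingers close. It gives the time, the measured TCP pose, the force and the opening at its end, in the units of the state.
- get_obs(): the state, without advancing time (a new reading comes with each control period).
- optics.get_image(name): name is "scene" or "top" or "wrist"; returns (picture, depth): 384x512x3 uint8, red, green, blue; 384x512 float32, m along the optical axis (not along the pixel's ray), 0 where there is no reading.
- optics.camera_params(name): a dict with "fx", "fy", "cx", "cy" (pixels), "eye" and "attitude" of the camera in the world; the wrist camera has in their place "tool_from_camera" (4x4, takes a point from camera to tool coordinates, whose origin is the TCP and whose axes are the flange's). Camera axes: x right, y up, looking along -z (the intrinsics and any distortion apply to the point x, -y, -z); pixel columns grow to the right and rows downward; lengths in m; the calibration is good to about 2 mm. A picture is of the moment at which its call begins: read the wrist's pose just before it. camera_params takes no time and is no camera call.
- ticket.sign_off(): hands the job in, once; it reports no verdict.
Trained networks look in the newest picture that a camera, given by its name, has taken for a name from the list of things; names that differ only in an ending like _2 or _b are one class to them, and where a whole thing is asked for, a point or a joint stands for the part that bears it (a point fixed in the world has none). Each returns a list of dicts, best first, with "conf" (0 to 1); they miss things now and then, are a little off and sometimes report something else, mostly with a low value. They report only what shows in the picture. A call takes as long as a camera call. They do not tell look-alikes from the thing itself.
- models.cut_out(query, camera): "mask" (384x512 bool, what is visible of it) and "bbox" ([left, top, width, height] in pixels, round what is visible of it).
- models.tip_of(query, camera): "uv" ([column, row] in pixels: a listed point, or the origin of a listed thing).
The state is a dict: "clock": time; "joints": joint angles; "dq": joint speeds; "effort": joint torques, N m; "eef_pos": TCP position; "ee_rot": TCP orientation; "ft_force": force on the tool from outside, world axes, zero at the start; "wrist_torque": the same for the moment, N m; "grip_width": finger opening in m.
Only numpy, scipy, OpenCV 4.12 (cv2) and the standard library are available. Lean on these libraries where they do the work, as an engineer would, in place of code of your own. Each camera call takes 0.05 s, during which the arm holds its last target.

### The job

Lay the adjustable length stop in its bench saddle by its plain block, bar pointing out of the saddle's open end, and let go of it. Then press in the sprung button on its sleeve and slide the sleeve outwards until the button pops out again in the very next hole, leaving the stop seated in the saddle. Leave the other tools on the bench where they are.

Things in the scene. Friction and masses are not known exactly. Their poses are not given: they have to be found in the camera images.
- block_center (a point): Loose length stop, about 0.6 kg, 185 mm long, lying flat: centre of its plain aluminium block, 80 (x) x 36 (y) x 40 (z) mm; grip it across y. x runs from the block towards the bar, z up. A steel bar 16 x 16 mm on the same axis, x = 40 to 145 mm, carries the sleeve. It balances about 20 mm from here towards the bar: grip firmly.
- sleeve_center (a point): Point on the bar's axis inside the sliding steel sleeve, level with the button; at the start 77 mm along x from block_center, same axes. Sleeve: x -26 to 26, y -20 to 14, z -18 to 18 mm; stop plate on its outer end: x 26 to 34, y -24 to 20, z -18 to 32 mm. Pinch it across y with one finger on the button: 44 mm wide with the button out, 36 mm with it in.
- button_face (a point): Middle of the face of the round black button (16 mm diameter) on the sleeve's +y side: 24 mm from sleeve_center when out; moves along -y when pressed (axes as block_center). 3 N start it, 8 N press it fully (8 mm). In by over 6 mm it frees the sleeve. Between holes it stays in by itself; in a hole it pops out if nothing presses on it.
- stop_sleeve (a joint): Sleeve position along the bar, m: 0 in the first hole (where it starts), growing outwards, away from the block. Holes at 0, 0.025 and 0.050, each with about 1.5 mm play either way; the next hole is 0.025. Sliding friction about 1.5 N with the button in. Black lines on top of the bar are 25 mm apart.
- stop_button (a joint): How far the button is pressed in, m: 0 out (popped), 0.008 fully in.
- saddle_seat (a point): Where block_center must come, 65 mm above the bench: middle of the saddle, fixed to the bench. x points out of its open end, where the bar sticks out; z up.
- saddle: The saddle; origin under its middle, axes as saddle_seat. Dark plate 116 x 62 x 10 mm with two grey open-topped U yokes that carry the block's ends; block underside then at 45 mm. The block drops in from above with 2.5 mm play on each side and end; cheeks rise 23 mm above the yoke floors, flared, end walls 14 to 16 mm. Between the yokes (x -26 to 26 mm) fingers fit beside the block.
- plug_gauge: Bystander: steel plug gauge, 118 mm long, lying; origin at its underside.
- hex_key: Bystander: hex key, 78 mm long, lying flat; origin at its underside.
- pin_case: Bystander: dark flat plastic case, 85 x 52 x 22 mm; origin at its underside.
- brass_drift: Bystander: brass hexagon rod, 135 mm long, 13 mm thick, lying; origin at its underside.
Things that resemble listed ones, but are neither listed nor needed, are in the scene too. There is more than one size of the saddle; the job needs the larger.

How it is judged:
On the way, in this order (a step that is already met when the one before it is completed fails the run):
1. the stop lies in the saddle, bar out of the open end, let go, sleeve still in its first hole (distance between block_center and saddle_seat below 0.007 m and angle between the x axis of block_center and the x axis of saddle_seat, either way round below 0.1 rad and angle between block_center's own z axis and vertical below 0.1 rad and x of sleeve_center in the frame of saddle_seat above 0.05 m and value of joint stop_sleeve below 0.004 m and value of joint stop_button below 0.002 m and contact force between the fingers and length_stop below 0.2 N), for 0.2 s.
2. the button is in and the sleeve has slid out of the first hole (value of joint stop_button above 0.0045 m and value of joint stop_sleeve above 0.006 m), for 0.05 s.
3. the button has popped out in the next hole (value of joint stop_sleeve between 0.022 and 0.028 m and value of joint stop_button below 0.002 m), for 0.2 s.
At the end, for the whole second after the job is handed in: The stop lies at rest in the saddle with its bar out of the open end (block centre within 7 mm of the seat, axes within 0.1 rad), the sleeve is in the next hole (25 mm out, within 3 mm) and the button is out (in by less than 2 mm) (all of step 3 and distance between block_center and saddle_seat below 0.007 m and angle between the x axis of block_center and the x axis of saddle_seat, either way round below 0.1 rad and angle between block_center's own z axis and vertical below 0.1 rad and x of sleeve_center in the frame of saddle_seat above 0.05 m and linear speed of length_stop below 0.02 m/s); the robot touches nothing.
It fails at once if the plug gauge is moved more than 30 mm (distance of plug_gauge from where it was at the start of the episode above 0.03 m).
It fails at once if the hex key is moved more than 30 mm (distance of hex_key from where it was at the start of the episode above 0.03 m).
It fails at once if the pin case is moved more than 30 mm (distance of pin_case from where it was at the start of the episode above 0.03 m).
It fails at once if the brass drift is moved more than 30 mm (distance of brass_drift from where it was at the start of the episode above 0.03 m).
It also fails if it takes over 51 s, if anything falls off the work surface, if the arm or the gripper's body presses on something with over 40 N, if the wrist force passes 120 N, or if a joint passes its speed limit or range.

## Working session

There is one attempt and no reset: what is moved stays moved. The work goes in short steps, Python scripts to look and compute and a tool call to move; the robot and the scene stay as the last step left them, time stands still between calls to the robot, and variables do not carry over. Pictures are saved under pics/ and viewed, and the job is handed in when it is done.

Besides the shell and the picture viewer there is one more tool, called by a JSON object that holds its "op" and its "data". jog_arm: Moves the arm, as the interface text tells. Its arguments: {"type":"object","properties":{"deltas":{"type":"array","items":{"type":"array","items":{"type":"number"}}},"hand":{"type":"number"},"grip_force":{"type":"number"}},"required":["deltas"]}

```bash
ls; mkdir -p pics; cat > h.py <<'E'
import numpy as np, cv2
from rig import get_obs, optics, ticket, models, r
from scipy.spatial.transform import Rotation as R
def save(n,img): cv2.imwrite('pics/'+n+'.png',img[:,:,::-1])
def crop(n,img,x,y,w,h,s): save(n,cv2.resize(img[y:y+h,x:x+w],None,fx=s,fy=s,interpolation=cv2.INTER_CUBIC))
E
python3 - <<'E'
from h import *
o=get_obs();print(o)
for c in ['scene','top']:
    im,d=optics.get_image(c);save(c+'0',im);np.savez('/tmp/%s0'%c,im=im,d=d);print(optics.camera_params(c))
    for q in ['block_center','sleeve_center','button_face','saddle_seat','saddle','plug_gauge','hex_key','pin_case','brass_drift']:
        print(c,q,[(np.round(t['uv']),round(t['conf'],2)) for t in models.tip_of(q,c)])
print(optics.camera_params('wrist'),get_obs()['clock'])
E
```

```text
pics
{'clock': 0.0, 'joints': array([ 1.09030297,  0.31173103,  0.01399149,  1.51308035, -0.00442429,
        1.31921781, -0.02721316]), 'dq': array([-1.26135132e-04,  5.91493182e-04,  1.04611369e-03, -3.24786867e-04,
       -3.90496144e-05, -7.87557207e-04,  6.38981409e-04]), 'effort': array([-6.17971364e-04, -3.79927719e+01,  1.45821199e-01, -2.30594087e+01,
        1.23180274e-02,  1.36667665e-02, -5.44291183e-06]), 'eef_pos': array([ 0.23336651, -0.49721016,  0.23020874]), 'ee_rot': array([ 9.76021925e-01,  2.17668913e-01, -2.97925894e-04, -1.16531424e-03]), 'ft_force': array([1.00398739, 0.79680835, 0.09414423]), 'wrist_torque': array([-0.01269573, -0.01971449,  0.00693535]), 'grip_width': 0.08527431424188013}
{'fx': 398.18954026792596, 'fy': 398.18954026792596, 'cx': 257.7508930142038, 'cy': 185.6650728585236, 'eye': array([1.15366924e-04, 6.99288526e-01, 8.82835959e-01]), 'attitude': array([-0.12653223,  0.37474322,  0.87710506, -0.27247722])}
scene block_center [(array([305., 171.]), 0.64)]
scene sleeve_center [(array([327., 182.]), 0.7)]
scene button_face [(array([206., 275.
[... 892 characters left out ...]
array([162., 222.]), 0.84), (array([141., 147.]), 0.8)]
top plug_gauge [(array([346., 156.]), 0.81)]
top hex_key [(array([294., 222.]), 0.48)]
top pin_case [(array([254., 228.]), 0.6)]
top brass_drift [(array([216., 234.]), 0.7)]
{'fx': 332.14722855815415, 'fy': 332.14722855815415, 'cx': 260.01970403672425, 'cy': 190.47170298626057, 'tool_from_camera': array([[ 1.49296286e-03,  9.56483639e-01,  2.91782144e-01,
         7.47567973e-02],
       [ 9.99998878e-01, -1.46300848e-03, -3.20847314e-04,
        -1.86480165e-04],
       [ 1.19994543e-04,  2.91782296e-01, -9.56484750e-01,
        -1.42653564e-01],
       [ 0.00000000e+00,  0.00000000e+00,  0.00000000e+00,
         1.00000000e+00]])} 1.0
```

```bash
python3 - <<'E'
from h import *
a=np.load('/tmp/top0.npz')['im']; crop('top_c',a,90,110,300,180,2.6)
a=np.load('/tmp/scene0.npz')['im']; crop('scene_c',a,90,120,290,200,2.7)
E
```

```text
(no output)
```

View pics/top_c.png

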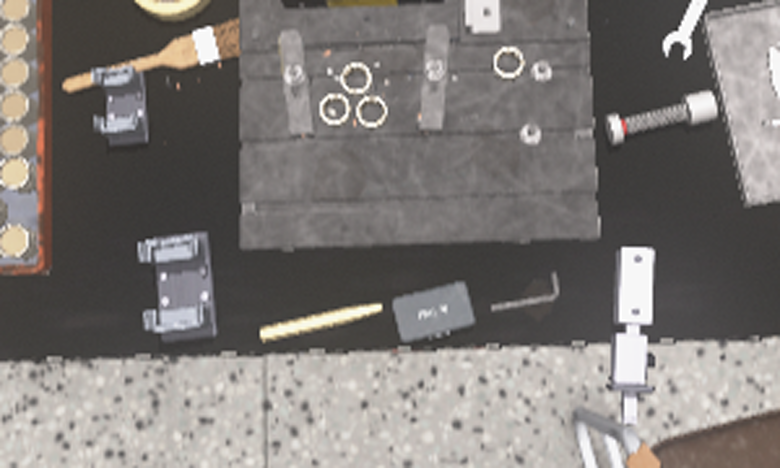

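View pics/scene_c.png

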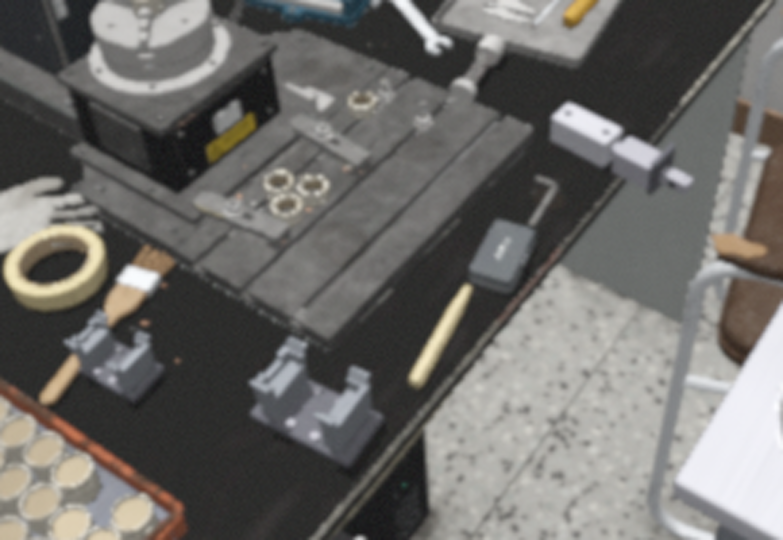

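```bash
cat >> h.py <<'E'
def pts(c,d,o=None):
    """per-pixel world points"""
    p=optics.camera_params(c)
    v,u=np.mgrid[0:384,0:512]
    P=np.stack([(u-p['cx'])/p['fx']*d,-(v-p['cy'])/p['fy']*d,-d],-1)
    if c=='wrist':
        T=p['tool_from_camera'];P=P@T[:3,:3].T+T[:3,3]
        return P@R.from_quat(o['ee_rot']).as_matrix().T+o['eef_pos']
    return P@R.from_quat(p['attitude']).as_matrix().T+p['eye']
def shot(n,q=[],c='wrist'):
    o=get_obs();im,d=optics.get_image(c);save(n,im);np.savez('/tmp/'+n,im=im,d=d,pos=o['eef_pos'],rot=o['ee_rot'])
    W=pts(c,d,o)
    for k in q:
        for t in models.tip_of(k,c):
            u,v=np.round(t['uv']).astype(int);print(k,(u,v),round(t['conf'],2),W[min(max(v,0),383),min(max(u,0),511)].round(4))
    return o,im,d,W
E
python3 - <<'E'
from h import *
for c,L in [('top',[(329,223),(336,209),(334,247),(334,265),(131,149),(154,217),(146,206),(165,217),(148,233),(346,156),(294,222),(254,228),(216,234),(340,258)]),('scene',[(305,171),(327,182),(206,272),(135,258),(270,150),(275,217)])]:
    d=np.load('/tmp/%s0.npz'%c)['d'];W=pts(c,d)
    for u,v in L: print(c,u,v,W[v,u].round(3))
W=pts('top',np.load('/tmp/top0.npz')['d'])
m=(W[...,2]>0.03)&(W[...,2]<.1)
n,l,s,ce=cv2.connectedComponentsWithStats(m.astype(np.uint8))
for i in range(1,n):
    if s[i,4]>60: print(s[i],W[l==i].min(0).round(3),W[l==i].max(0).round(3))
E
```

```text
top 329 223 [ 0.436 -0.179  0.041]
top 336 209 [ 0.474 -0.2    0.041]
top 334 247 [ 0.371 -0.19   0.035]
top 334 265 [ 0.322 -0.188  0.029]
top 131 149 [0.673 0.382 0.009]
top 154 217 [0.47  0.312 0.013]
top 146 206 [0.498 0.322 0.06 ]
top 165 217 [0.47  0.282 0.01 ]
top 148 233 [0.424 0.316 0.06 ]
top 346 156 [ 0.626 -0.24   0.025]
top 294 222 [ 0.445 -0.086 -0.004]
top 254 228 [0.43  0.028 0.021]
top 216 234 [0.417 0.135 0.016]
top 340 258 [ 0.315 -0.344 -0.761]
scene 305 171 [ 0.442 -0.173  0.03 ]
scene 327 182 [ 0.358 -0.166  0.03 ]
scene 206 272 [0.466 0.295 0.009]
scene 135 258 [0.632 0.38  0.039]
scene 270 150 [ 0.616 -0.231  0.002]
scene 275 217 [0.416 0.044 0.023]
[ 366    0  117   60 1420] [ 0.895 -0.613  0.03 ] [ 1.084 -0.31   0.1  ]
[  0  12  69  15 215] [1.063 0.573 0.03 ] [1.099 0.78  0.045]
[    0    55   108   163 12666] [0.478 0.441 0.03 ] [0.959 0.775 0.046]
[338  60  32  32 365] [ 0.812 -0.317  0.03 ] [ 0.907 -0.229  0.051]
[468  61  28  25 354] [ 0.818 -0.646  0.03 ] [ 0.867 -0.602  0.1  ]
[ 182   70  138  121 8068] [ 0.542 -0.16   0.03 ] [0.888 0.228 0.1  ]
[182  76   9  22  80] [0.817 0.202 0.03 ] [0.881 0.227 0.04 ]
[125 136  17   8 106] [0.684 0.342 0.03 ] [0.701 0.388 0.051]
[126 154  18   9 103] [0.629 0.337 0.03 ] [0.647 0.383 0.053]
[ 182  188  139   18 1132] [ 0.498 -0.16   0.03 ] [0.537 0.228 0.038]
[143 201  25  11 212] [0.485 0.267 0.03 ] [0.51  0.328 0.072]
[327 206  15  30 392] [ 0.403 -0.215  0.03 ] [ 0.483 -0.173  0.046]
[  0 216  31   4  74] [0.476 0.659 0.03 ] [0.484 0.747 0.039]
[145 228  25  11 202] [0.41  0.26  0.031] [0.436 0.323 0.071]
[324 238  18  28 307] [ 0.322 -0.204  0.03 ] [ 0.396 -0.16   0.058]
[245 364  50  20 574] [ 0.02  -0.066  0.03 ] [0.069 0.063 0.1  ]
```

{"op": "jog_arm", "data": {"deltas": [[1.7, 3.0, 0, 0, 0, -6.3], [1.7, 3.0, 0.2, 0, 0, -6.3], [1.7, 3.0, 0.2, 0, 0, -6.3], [1.7, 3.0, 0.2, 0, 0, -6.2], [1.7, 3.0, 0.2, 0, 0, 0], [1.7, 3.0, 0.2, 0, 0, 0], [1.7, 3.0, 0.2, 0, 0, 0], [1.7, 3.0, 0.2, 0, 0, 0], [1.7, 3.0, 0.2, 0, 0, 0], [1.7, 3.0, 0.2, 0, 0, 0], [0, 0, 0, 0, 0, 0]]}}

```text
clock: 1.92
eef_pos: [0.404, -0.1855, 0.2509]
ee_rot: [1.0, -0.016, 0.0, 0.001]
ft_force: [-0.0, 0.9, 0.1]
grip_width: 0.0855
```

```bash
python3 - <<'E'
from h import *
o,im,d,W=shot('w1',['block_center','sleeve_center','button_face'])
z=W[...,2]
m=((z>0.03)&(z<.08)).astype(np.uint8)
n,l,s,ce=cv2.connectedComponentsWithStats(m)
for i in range(1,n):
    if s[i,4]>100:
        p=W[l==i];print(s[i],p.min(0).round(3),p.max(0).round(3),np.median(p,0).round(3))
        b=cv2.minAreaRect((p[:,:2]*1000).astype(np.float32));print(b)
E
```

```text
button_face (np.int64(264), np.int64(117)) 0.66 [ 0.4508 -0.1913  0.0394]
button_face (np.int64(285), np.int64(184)) 0.38 [ 0.1488 -0.2698 -0.7603]
[   0    0  230   22 2588] [ 0.548 -0.16   0.03 ] [0.569 0.067 0.035] [ 0.559 -0.029  0.031]
((557.590087890625, -46.49375915527344), (226.5558319091797, 18.624540328979492), 88.86768341064453)
[   0   27  233   49 5753] [ 0.5  -0.16  0.03] [0.539 0.078 0.034] [ 0.52  -0.037  0.031]
((519.7384033203125, -40.72241973876953), (38.873165130615234, 238.2752227783203), 0.08173396438360214)
[ 249   80   38   79 2621] [ 0.406 -0.215  0.035] [ 0.488 -0.174  0.043] [ 0.45  -0.194  0.04 ]
((447.2013854980469, -194.1620330810547), (36.04194259643555, 80.1393051147461), 84.86608123779297)
[ 240  166   39   58 1814] [ 0.336 -0.205  0.03 ] [ 0.398 -0.161  0.054] [ 0.364 -0.184  0.038]
((366.7281188964844, -185.29324340820312), (43.86782455444336, 60.237510681152344), 84.01420593261719)
```

View pics/w1.png

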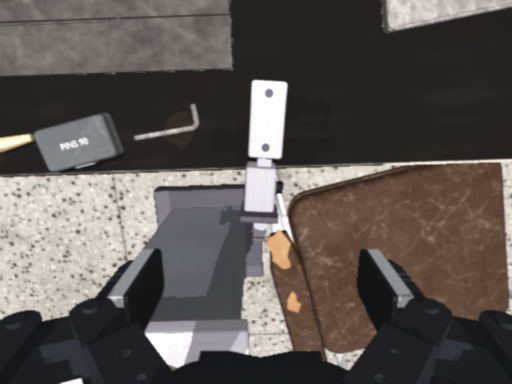

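```bash
python3 - <<'E'
from h import *
a=np.load('/tmp/scene0.npz')['im']; b=np.load('/tmp/top0.npz')['im']
A=cv2.resize(a[235:300,170:240],(560,520),interpolation=cv2.INTER_CUBIC)
B=cv2.resize(b[195:245,138:178],(240,300),interpolation=cv2.INTER_CUBIC)
save('sad',A); save('sadtop',B)
E
```

```text
(no output)
```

View pics/sad.png

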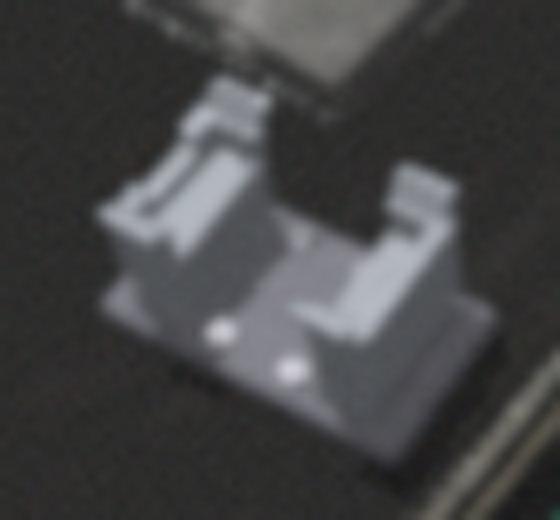

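View pics/sadtop.png

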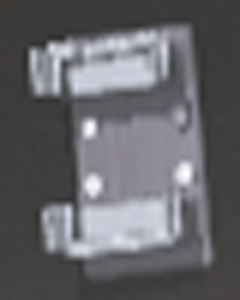

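{"op": "jog_arm", "data": {"deltas": [[0.7, 4.05, -0.2, 0, 0, 0], [0.7, 4.05, -0.2, 0, 0, 0], [0.7, 4.05, -0.2, 0, 0, 0], [0.7, 4.05, -0.2, 0, 0, 0], [0.7, 4.05, -0.2, 0, 0, 0], [0.7, 4.05, -0.2, 0, 0, 0], [0.7, 4.05, -0.2, 0, 0, 0], [0.7, 4.05, -0.2, 0, 0, 0], [0.7, 4.05, -0.2, 0, 0, 0], [0.7, 4.05, -0.2, 0, 0, 0], [0.7, 4.05, -0.2, 0, 0, 0], [0.7, 4.05, -0.2, 0, 0, 0]]}}

```text
clock: 3.12
eef_pos: [0.4855, 0.2692, 0.2238]
ee_rot: [0.998, -0.066, -0.001, 0.013]
ft_force: [0.5, -0.4, 0.7]
grip_width: 0.0854
```

{"op": "jog_arm", "data": {"deltas": [[0, 0, 0, 0, 0, 0]]}}

```text
clock: 3.2
eef_pos: [0.4841, 0.2777, 0.2222]
ee_rot: [0.998, -0.062, -0.002, 0.009]
ft_force: [-1.8, 1.4, 0.0]
grip_width: 0.0852
```

```bash
python3 - <<'E'
from h import *
o,im,d,W=shot('w2',['saddle_seat','saddle']);print(o['eef_pos'],o['clock'])
z=W[...,2]
m=((z>0.035)&(z<.09)&(abs(W[...,1]-.295)<.06)).astype(np.uint8)
n,l,s,ce=cv2.connectedComponentsWithStats(m)
for i in range(1,n):
    if s[i,4]>60:
        p=W[l==i];print(s[i],p.min(0).round(3),p.max(0).round(3),np.median(p,0).round(3))
m=((z>0.003)&(abs(W[...,1]-.295)<.06)&(abs(W[...,0]-.46)<.08))
p=W[m];print(cv2.minAreaRect((p[:,:2]*1000).astype(np.float32)))
m&=(z<.015);p=W[m];print(p[:,2].mean(),cv2.minAreaRect((p[:,:2]*1000).astype(np.float32)))
crop('w2c',im,160,90,200,200,3)
E
```

```text
saddle_seat (np.int64(242), np.int64(199)) 0.95 [0.4419 0.2996 0.0097]
saddle (np.int64(243), np.int64(179)) 0.68 [0.4652 0.2952 0.0109]
[0.48409235 0.27765947 0.22220859] 3.2
[146   0  19  13 173] [0.633 0.337 0.035] [0.641 0.355 0.051] [0.636 0.346 0.044]
[ 198  136   71   42 1661] [0.487 0.266 0.035] [0.514 0.33  0.07 ] [0.501 0.3   0.052]
[ 217  206   67   41 1719] [0.413 0.26  0.035] [0.44  0.323 0.07 ] [0.427 0.292 0.051]
((468.44342041015625, 290.28302001953125), (106.70877838134766, 114.75399017333984), 5.387984752655029)
0.01009391865438313 ((468.0080871582031, 295.0872802734375), (106.61488342285156, 62.15544128417969), 5.265493392944336)
```

View pics/w2c.png

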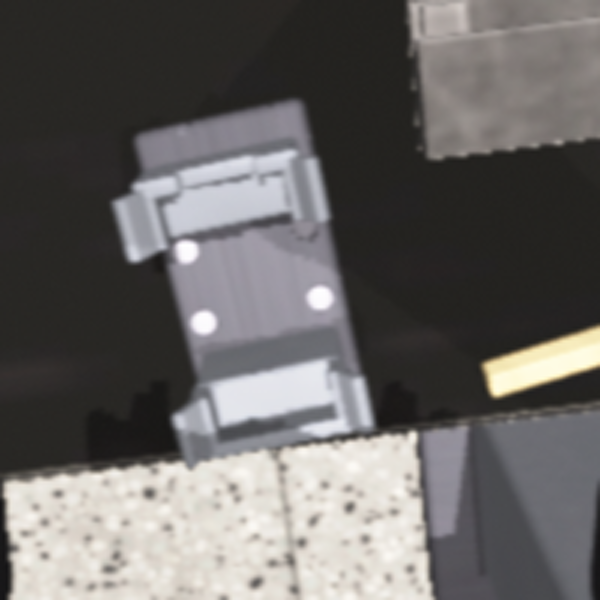

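```bash
python3 - <<'E'
from h import *
f=np.load('/tmp/w2.npz');o=dict(eef_pos=f['pos'],ee_rot=f['rot']);W=pts('wrist',f['d'],o)
a=np.deg2rad(5.4);c=np.array([.464,.2955])
x=(W[...,0]-c[0])*np.cos(a)+(W[...,1]-c[1])*np.sin(a);y=-(W[...,0]-c[0])*np.sin(a)+(W[...,1]-c[1])*np.cos(a)
z=W[...,2]*1000
for xs in np.arange(-.062,.064,.003):
    row=[]
    for ys in np.arange(-.036,.037,.004):
        m=(abs(x-xs)<.0015)&(abs(y-ys)<.002)
        row.append('%3d'%np.median(z[m]) if m.any() else '  .')
    print('%4d'%(xs*1000),' '.join(row))
E
```

```text
-62   0   0   .   .   .   .   .   .   .   .   .   .   .   .   .   .   .   .   .
 -59   0   0   .   .   .   .   .   .   .   .   .   .   .   .   .   .   .   .   .
 -55   0   0   .   .   .   .   .   .   .   .   .   .   .   .   .   .   .   .   .
 -52   0   0   .   .   .   .   .   .   .   .   .   .   .   .   .   .   .   .   .
 -49   0   0   .  58  58  58  59  58  58  58  58  58  59   .  59  57   .   .   0
 -46   0   8   9  59  58  58  59  59  58  58  58  59  59  59  58  60  66   .   0
 -43   0   9  65  60  54  52  53  54  54  53  53  54  54  51  56  61  67  32   0
 -40   0   8  64  60  45  44  44  45  45  45  45  44  44  45  52  63  67   0   0
 -37   0  37  64  60  45  45  45  44  45  45  44  44  45  45  56  61  67   0   0
 -34   0   8  65  60  45  45  45  45  45  45  45  45  45  45  56  62  67   0   0
 -31   0  66  64  60  45  45  45  44  45  44  44  45  44  44  51  62  66   0   0
 -28   0   8  38  58  44  44  44  45  45  45  44  45  44  44  51  61  66   0   0
 -25   0   8  53  35  27  24  26  27  28  24  27  27  24  26  31  38  63   0   0
 -22   0   6   9  10  10  10   9   9  10   9   9
[... 1600 characters left out ...]
  44  45  45  44  45  45  44 301 259 272 170 260 285
  40   0  10  64  59  45  45  45 311 309 307 305 301 306 287 283 276 281 284 284
  43   0   9  64  60  58  59  53  52  51 304 305 303 301 300 298 279 281 280 301
  46   0   7  44  56  55  48  49  50  47  50  44  51  51  58  58  52  11   0   0
  49   0   1   9  34  22  11  10  22  36  11  10  33  36  38  39  10   9   0   0
  52   0   6   9   9   9  10   9   9  10   9  10  10  10  10  10   9   9   0   0
  55   0   1   9   9   9   9   9   9  10   9   9   8  10   9   9   9   9   0   0
  58   0   0   0   0   0   0   0   0   0   0   0   0   0   0   0   0   0   0   0
  61   0   0   0   0   0   0   0   0   0   0   0   0   0   0   0   0   0   0   0
```

```bash
python3 - <<'E'
from h import *
f=np.load('/tmp/w2.npz');o=dict(eef_pos=f['pos'],ee_rot=f['rot']);W=pts('wrist',f['d'],o)
a=np.deg2rad(5.4);c=np.array([.464,.2955])
x=(W[...,0]-c[0])*np.cos(a)+(W[...,1]-c[1])*np.sin(a);y=-(W[...,0]-c[0])*np.sin(a)+(W[...,1]-c[1])*np.cos(a)
z=W[...,2]*1000;ok=z<100
for xs in np.arange(.03,.054,.002):
    row=[]
    for ys in np.arange(-.036,.037,.004):
        m=(abs(x-xs)<.001)&(abs(y-ys)<.002)&ok
        row.append('%3d'%np.median(z[m]) if m.any() else '  .')
    print('%4d'%(xs*1000),' '.join(row))
crop('w2d',f['im'],190,115,90,70,8)
E
```

```text
30   0  67  67  60  44  44  44  44  45  44  45  45  44  45  57  63  68   .   .
  32   0  66  65  59  45  45  45  44  44  45  45  45  44  44  55  63  67  66   .
  34   0  66  66  60  45  44  44  45  45  45  45  44  44  44  54  62  67  67   .
  36   0  37  66  59  45  45  45  45  45  44  44  45  44  44  57  62  67  67   0
  38   0  66  64  59  44  44  44  45  45  44  45  45  44  45  54  63  67  67   0
  40   0  10  64  59  45  44  45  45  45  45  45  45  45  45  58  63  67  33   0
  42   0  10  64  60  58  58  53  51  51  52  51  51  58  58  59  63  68   0   0
  44   0   9  64  59  58  58  53  52  51  52  51  52  58  59  59  61  67   0   0
  46   0   4  11  58  58  58  50  32  14  50  51  32  51  36  58  11  11   0   0
  48   0   1  10  41  41  43  39  37  39  38  40  38  42  43  44  39   8   0   0
  50   0   3   9  10   9  10   9   9  10   9   9   9  10  10   9  10   9   0   0
  52   0   1  10   9   9  10   9   9  10  10   9  10   9   9  10   9   9   0   0
```

View pics/w2d.png

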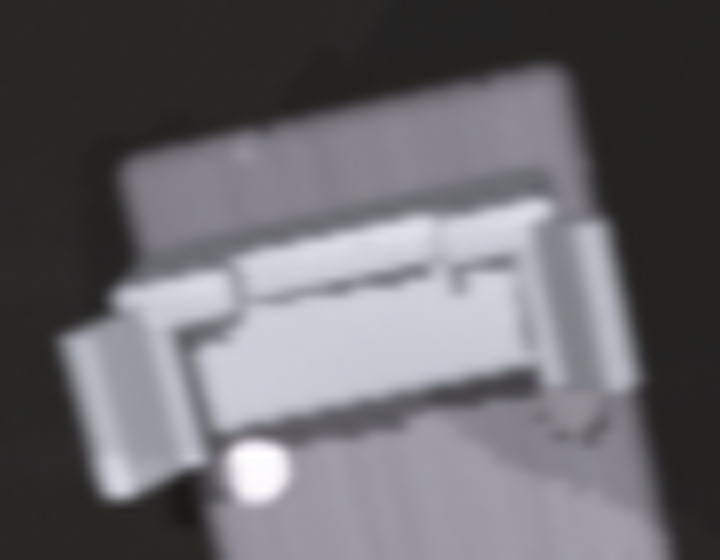

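```bash
python3 - <<'E'
from h import *
f=np.load('/tmp/w2.npz');o=dict(eef_pos=f['pos'],ee_rot=f['rot']);W=pts('wrist',f['d'],o)
print(get_obs()['joints'].round(3), R.from_quat(f['rot']).as_matrix().round(3).tolist())
z=W[...,2]*1000
def fr(a,c):
    return (W[...,0]-c[0])*np.cos(a)+(W[...,1]-c[1])*np.sin(a),-(W[...,0]-c[0])*np.sin(a)+(W[...,1]-c[1])*np.cos(a)
x,y=fr(np.deg2rad(5.4),(.464,.2955))
near=(abs(x)<.07)&(abs(y)<.045)
fl=near&(z>43)&(z<47)
for s in (1,-1):
    m=fl&(s*x>.022)&(s*x<.048)
    k=cv2.morphologyEx(m.astype(np.uint8),cv2.MORPH_OPEN,np.ones((3,3)))>0
    P=np.c_[W[k][:,0],W[k][:,1]]*1000
    print(s,k.sum(),cv2.minAreaRect(P.astype(np.float32)), [np.percentile(y[k],[1,99]).round(4),np.percentile(x[k],[1,99]).round(4)])
m=near&(z>56.5)&(z<60.5)
print('wall -x',np.percentile(x[m&(x<-.03)&(abs(y)<.015)],[2,98]))
print('wall +x',np.percentile(x[m&(x>.03)&(abs(y+.002)>.013)&(abs(y+.002)<.018)],[2,98]))
m=near&(z>50)&(z<53)&(x>.041)&(x<.047); print('notch y',np.percentile(y[m],[5,95]))
m=near&(z>64.5)&(z<69)
for s in (1,-1):
  for t in (1,-1):
    k=m&(s*x>0)&(t*y>0);print('cheek',s,t,k.sum(),np.percentile(x[k],[2,50,98]).round(4),np.percentile(y[k],[2,50,98]).round(4))
# plate edges
m=near&(z>7)&(z<12)
for xs in (-.02,-.01,0,.01): 
    k=m&(abs(x-xs)<.004);print('plate y at',xs,np.percentile(y[k],[.5,99.5]).round(4))
k=m&(x>.05);print('plate xmax',[(ys,np.percentile(x[k&(abs(y-ys)<.004)],99)) for ys in (-.02,0,.02)])
E
```

```text
[-0.146  0.392 -0.558  1.478  0.229  1.353 -2.429] [[0.992, -0.123, -0.006], [-0.123, -0.992, -0.018], [-0.003, 0.019, -1.0]]
1 604 ((496.8320617675781, 298.05682373046875), (15.36898136138916, 40.64459991455078), 5.848080635070801) [array([-0.0204,  0.0193]), array([0.0256, 0.0404])]
-1 627 ((428.93157958984375, 291.58282470703125), (17.244672775268555, 41.31904220581055), 5.770401954650879) [array([-0.0204,  0.0196]), array([-0.0436, -0.0269])]
wall -x [-0.04900896 -0.04302017]
wall +x [0.04185841 0.04757806]
notch y [-0.01138056  0.01017615]
cheek 1 1 138 [0.0257 0.0355 0.0449] [0.0244 0.0271 0.0303]
cheek 1 -1 125 [0.026  0.0364 0.0448] [-0.0321 -0.0296 -0.0265]
cheek -1 1 108 [-0.0458 -0.0361 -0.0269] [0.0248 0.0276 0.0305]
cheek -1 -1 104 [-0.0458 -0.0357 -0.0271] [-0.0319 -0.0294 -0.0267]
plate y at -0.02 [-0.0313  0.0295]
plate y at -0.01 [-0.0313  0.0291]
plate y at 0 [-0.0313  0.0296]
plate y at 0.01 [-0.0315  0.0296]
plate xmax [(-0.02, np.float64(0.05711622019541435)), (0, np.float64(0.05713230280214)), (0.02, np.float64(0.0569941160204331))]
```

{"op": "jog_arm", "data": {"deltas": [[-0.4, -3.9, 0, 0, 0, 0], [-0.4, -3.9, 0, 0, 0, 0], [-0.4, -3.9, 0, 0, 0, 0], [-0.4, -3.9, 0, 0, 0, 0], [-0.4, -3.9, 0, 0, 0, 0], [-0.4, -3.9, -0.5, 0, 0, 0], [-0.4, -3.9, -1, 0, 0, 0], [-0.4, -3.9, -1, 0, 0, 0], [-0.4, -3.9, -1, 0, 0, 0], [-0.4, -3.9, -1, 0, 0, 0], [-0.4, -3.9, -1, 0, 0, 0], [-0.3, -3.9, -1, 0, 0, 0]]}}

```text
clock: 4.35
eef_pos: [0.4288, -0.2177, 0.1672]
ee_rot: [0.996, -0.091, 0.005, 0.02]
ft_force: [0.9, 0.4, 0.3]
grip_width: 0.0855
```

{"op": "jog_arm", "data": {"deltas": [[0, 0, 0, 0, 0, 0], [0, 0, 0, 0, 0, 0]]}}

```text
clock: 4.52
eef_pos: [0.4197, -0.2338, 0.1659]
ee_rot: [0.994, -0.105, 0.002, 0.023]
ft_force: [0.3, 0.1, 0.1]
grip_width: 0.0854
```

```bash
cat >> h.py <<'E'
def to(x,y,z,yaw):
    o=get_obs();d=(np.array([x,y,z])-o['eef_pos'])*100
    T=R.from_euler('z',yaw,degrees=True)*R.from_quat([1,0,0,0])
    rv=(T*R.from_quat(o['ee_rot']).inv()).as_rotvec(degrees=True)
    print('now',o['clock'],o['eef_pos'].round(4),'yaw',np.rad2deg(np.arctan2(*R.from_quat(o['ee_rot']).as_matrix()[[1,0],0])).round(2),'| d cm',d.round(2),'rot',rv.round(2),'f',o['ft_force'].round(2),'j',o['joints'].round(2))
E
python3 - <<'E'
from h import *
o,im,d,W=shot('w3',['block_center'])
z=W[...,2]
m=((z>0.036)&(z<.044)&(abs(W[...,0]-.45)<.07)&(abs(W[...,1]+.195)<.04)).astype(np.uint8)
n,l,s,ce=cv2.connectedComponentsWithStats(m)
for i in range(1,n):
    if s[i,4]>100: print(s[i],cv2.minAreaRect((W[l==i][:,:2]*1000).astype(np.float32)))
to(.437,-.193,.005,-5.1)
E
```

```text
block_center (np.int64(201), np.int64(156)) 0.8 [ 0.4519 -0.1972  0.0405]
block_center (np.int64(215), np.int64(236)) 0.27 [ 0.3802 -0.1906  0.0388]
[ 169  110   59  100 4166] ((447.0611877441406, -194.1633758544922), (36.20236587524414, 80.18449401855469), 85.01593017578125)
[188 218  40  23 659] ((388.580078125, -185.8333282470703), (33.79111862182617, 17.189563751220703), 89.54003143310547)
now 4.6167 [ 0.4201 -0.2331  0.166 ] yaw -11.92 | d cm [  1.69   4.01 -16.1 ] rot [2.75 0.15 6.83] f [-0.19 -0.79  0.12] j [ 0.65  0.22 -0.25  1.81  0.11  1.1  -1.42]
```

View pics/w3.png

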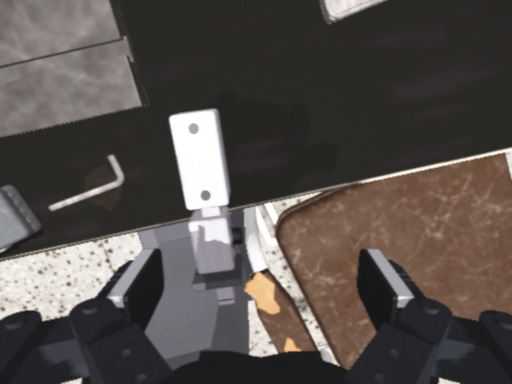

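{"op": "jog_arm", "data": {"deltas": [[0.85, 2.0, 0, 1.4, 0, 3.4], [0.85, 2.0, -1, 1.35, 0, 3.4], [0, 0, -2, 0, 0, 0], [0, 0, -2.5, 0, 0, 0], [0, 0, -1, 0, 0, 0], [0, 0, 0, 0, 0, 0]]}}

```text
clock: 5.12
eef_pos: [0.44, -0.1872, 0.1043]
ee_rot: [0.999, -0.039, 0.007, -0.0]
ft_force: [-0.8, 0.9, -0.4]
grip_width: 0.0856
```

```bash
python3 - <<'E'
from h import *
to(.437,-.193,.006,-5.1)
E
```

```text
now 5.1167 [ 0.44   -0.1872  0.1043] yaw -4.52 | d cm [-0.3  -0.58 -9.83] rot [ 0.01  0.79 -0.58] f [-0.83  0.88 -0.43] j [ 0.61  0.29 -0.29  1.89  0.09  0.96 -1.37]
```

{"op": "jog_arm", "data": {"deltas": [[-0.3, -0.58, -1.5, 0, 0.8, -0.6], [0, 0, -2.5, 0, 0, 0], [0, 0, -2.5, 0, 0, 0], [0, 0, -2.2, 0, 0, 0], [0, 0, -0.6, 0, 0, 0], [0, 0, 0, 0, 0, 0]]}}

```text
clock: 5.62
eef_pos: [0.4427, -0.1896, 0.0157]
ee_rot: [0.999, -0.041, 0.006, 0.002]
ft_force: [-0.2, 0.3, -0.2]
grip_width: 0.0854
```

```bash
python3 - <<'E'
from h import *
to(.437,-.193,.006,-5.1)
E
```

```text
now 5.6167 [ 0.4427 -0.1896  0.0157] yaw -4.65 | d cm [-0.57 -0.34 -0.97] rot [ 0.21  0.72 -0.44] f [-0.22  0.26 -0.16] j [ 0.58  0.43 -0.26  1.96  0.16  0.76 -1.42]
```

{"op": "jog_arm", "data": {"deltas": [[-0.57, -0.34, -0.6, -0.2, 0.7, -0.4], [-0.1, -0.05, -0.3, 0, 0, 0], [0, 0, 0, 0, 0, 0]]}}

```text
clock: 5.87
eef_pos: [0.4382, -0.1939, 0.0095]
ee_rot: [0.999, -0.044, 0.002, 0.005]
ft_force: [-0.3, 0.2, -0.8]
grip_width: 0.0852
```

```bash
python3 - <<'E'
from h import *
to(.437,-.193,.006,-5.1)
E
```

```text
now 5.8667 [ 0.4382 -0.1939  0.0095] yaw -5.01 | d cm [-0.12  0.09 -0.35] rot [ 0.56  0.25 -0.09] f [-0.31  0.16 -0.75] j [ 0.58  0.43 -0.25  1.97  0.17  0.75 -1.43]
```

Good. Close the gripper.

{"op": "jog_arm", "data": {"deltas": [[-0.1, 0.1, -0.3, 0.5, 0.2, 0], [0, 0, 0, 0, 0, 0], [0, 0, 0, 0, 0, 0], [0, 0, 0, 0, 0, 0], [0, 0, 0, 0, 0, 0], [0, 0, 0, 0, 0, 0], [0, 0, 0, 0, 0, 0], [0, 0, 0, 0, 0, 0]], "hand": 1, "grip_force": 80}}

```text
clock: 6.53
eef_pos: [0.4398, -0.1941, 0.0094]
ee_rot: [0.999, -0.044, 0.003, 0.001]
ft_force: [0.3, -0.2, -0.7]
grip_width: 0.0347
```

```bash
python3 - <<'E'
from h import *
to(.437,-.193,.006,-5.1)
E
```

```text
now 6.5333 [ 0.4398 -0.1941  0.0094] yaw -5.05 | d cm [-0.28  0.11 -0.34] rot [ 0.16  0.39 -0.05] f [ 0.32 -0.22 -0.75] j [ 0.59  0.44 -0.26  1.97  0.16  0.75 -1.42]
```

{"op": "jog_arm", "data": {"deltas": [[0, 0, 1.5, 0, 0, 0], [0, 0, 3, 0, 0, 0], [0, 0, 3.5, 0, 0, 0], [0, 0, 3.5, 0, 0, 0], [0, 0, 3, 0, 0, 0], [0.2, 1.7, 1.5, 0, 0, 6.5], [0.2, 1.7, 0, 0, 0, 6.5], [0.2, 1.7, 0, 0, 0, 6.5], [0.2, 1.7, 0, 0, 0, 6.5], [0.2, 1.7, 0, 0, 0, 6.5], [0.2, 1.7, 0, 0, 0, 6.5], [0.2, 1.7, 0, 0, 0, 6.5]]}}

```text
clock: 7.53
eef_pos: [0.4307, -0.0714, 0.1577]
ee_rot: [0.934, 0.356, -0.019, 0.0]
ft_force: [1.2, -0.3, -7.5]
grip_width: 0.0347
```

```bash
python3 - <<'E'
from h import *
to(.4707,.2952,.2,185.5)
o,im,d,W=shot('w4')
E
```

```text
now 7.5333 [ 0.4307 -0.0714  0.1577] yaw 41.76 | d cm [ 4.   36.66  4.23] rot [  2.84   0.21 143.73] f [ 1.23 -0.29 -7.48] j [ 0.54  0.2  -0.49  1.87  0.12  1.13 -0.84]
```

View pics/w4.png

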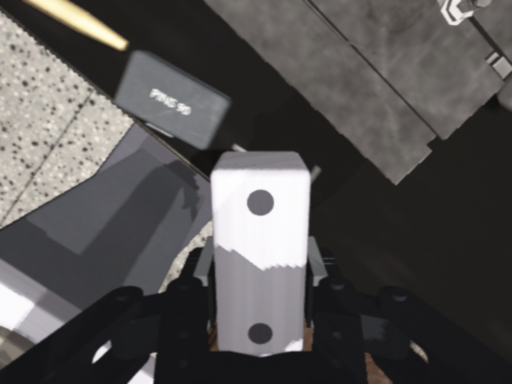

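{"op": "jog_arm", "data": {"deltas": [[0.25, 1.6, 0.35, 0.25, 0, 6.6], [0.25, 1.6, 0.35, 0.25, 0, 6.6], [0.25, 1.6, 0.35, 0.25, 0, 6.6], [0.25, 1.6, 0.35, 0.25, 0, 6.6], [0.25, 1.6, 0.35, 0.25, 0, 6.6], [0.25, 1.6, 0.35, 0.25, 0, 6.6], [0.25, 1.6, 0.35, 0.2, 0, 6.6], [0.25, 1.6, 0.35, 0, 0, 6.6], [0.25, 1.6, 0.35, 0, 0, 6.6], [0.25, 1.6, 0.35, 0, 0, 6.6], [0.25, 1.6, 0.3, 0, 0, 6.6], [0.25, 1.6, 0.3, 0, 0, 6.6]]}}

```text
clock: 8.58
eef_pos: [0.4404, 0.1253, 0.1796]
ee_rot: [0.47, 0.882, -0.036, -0.011]
ft_force: [-0.5, -0.5, -7.1]
grip_width: 0.0347
```

```bash
python3 - <<'E'
from h import *
to(.4707,.2952,.15,185.5)
E
```

```text
now 8.5833 [0.4404 0.1253 0.1796] yaw 123.92 | d cm [ 3.03 16.99 -2.96] rot [ 4.41 -1.06 61.58] f [-0.55 -0.54 -7.06] j [ 0.32  0.31 -0.82  1.75  0.26  1.26  0.02]
```

{"op": "jog_arm", "data": {"deltas": [[0.35, 1.6, 0, 0.5, -0.1, 6.3], [0.35, 1.6, 0, 0.5, -0.1, 6.3], [0.35, 1.6, 0, 0.5, -0.1, 6.3], [0.35, 1.6, 0, 0.5, -0.1, 6.3], [0.35, 1.6, 0, 0.5, -0.1, 6.3], [0.35, 1.6, 0, 0.5, -0.1, 6.3], [0.35, 1.6, 0, 0.4, -0.1, 6.3], [0.35, 1.6, 0, 0.4, -0.1, 6.0], [0.3, 1.4, 0, 0.3, -0.1, 4], [0, 0, 0, 0, 0, 0]]}}

```text
clock: 9.42
eef_pos: [0.4607, 0.2655, 0.1617]
ee_rot: [-0.004, 1.0, -0.014, -0.015]
ft_force: [0.5, 1.1, -6.4]
grip_width: 0.0351
```

```bash
python3 - <<'E'
from h import *
to(.4707,.2952,.12,185.5)
E
```

```text
now 9.4167 [0.4607 0.2655 0.1617] yaw -179.53 | d cm [ 1.    2.97 -4.17] rot [ 1.71 -1.67  5.01] f [ 0.47  1.14 -6.42] j [ 0.13  0.54 -1.01  1.6   0.47  1.3   0.63]
```

{"op": "jog_arm", "data": {"deltas": [[0.3, 1.0, -1, 0.6, -0.6, 1.8], [0.3, 1.0, -1, 0.6, -0.6, 1.8], [0.3, 0.9, -1, 0.5, -0.5, 1.4], [0, 0, 0, 0, 0, 0], [0, 0, 0, 0, 0, 0]]}}

```text
clock: 9.83
eef_pos: [0.4664, 0.2865, 0.1214]
ee_rot: [-0.045, 0.999, -0.007, -0.007]
ft_force: [0.0, -1.0, -6.6]
grip_width: 0.0348
```

```bash
python3 - <<'E'
from h import *
to(.4707,.2952,.12,185.5)
E
```

```text
now 9.8333 [0.4664 0.2865 0.1214] yaw -174.88 | d cm [ 0.43  0.87 -0.14] rot [ 0.85 -0.78  0.37] f [ 0.03 -0.97 -6.63] j [ 0.09  0.61 -0.99  1.63  0.53  1.22  0.64]
```

{"op": "jog_arm", "data": {"deltas": [[0.45, 0.9, -0.5, 0.85, -0.8, 0.4], [0.1, 0.2, 0, 0.2, -0.2, 0.1], [0, 0, 0, 0, 0, 0]]}}

```text
clock: 10.08
eef_pos: [0.4712, 0.2924, 0.1139]
ee_rot: [-0.046, 0.999, -0.002, -0.001]
ft_force: [0.3, -0.0, -7.1]
grip_width: 0.0351
```

```bash
python3 - <<'E'
from h import *
to(.4707,.2952,.09,185.5)
o,im,d,W=shot('w5'); 
z=W[...,2];c=R.from_quat(o['ee_rot'])
m=((z>o['eef_pos'][2]-.0094+.033)&(z<o['eef_pos'][2]-.0094+.047)&(np.hypot(W[...,0]-.464,W[...,1]-.295)<.06)).astype(np.uint8)
n,l,s,ce=cv2.connectedComponentsWithStats(m)
for i in range(1,n):
    if s[i,4]>100:
        p=W[l==i];A=np.c_[p[:,:2]-p[:,:2].mean(0),np.ones(len(p))];print(s[i],p.mean(0).round(4),np.linalg.lstsq(A,p[:,2],rcond=None)[0].round(4),cv2.minAreaRect((p[:,:2]*1000).astype(np.float32)))
im2,_=optics.get_image('scene');crop('s5',im2,140,180,200,150,3.8)
E
```

```text
now 10.0833 [0.4712 0.2924 0.1139] yaw -174.75 | d cm [-0.05  0.28 -2.39] rot [ 0.24 -0.06  0.24] f [ 0.28 -0.04 -7.13] j [ 0.08  0.62 -0.99  1.64  0.55  1.19  0.63]
[  178   164   166   190 18488] [0.4585 0.2919 0.1443] [ 0.0115 -0.0034  0.1443] ((462.7794189453125, 291.5376892089844), (83.81680297851562, 58.90425109863281), 24.43083953857422)
```

View pics/w5.png

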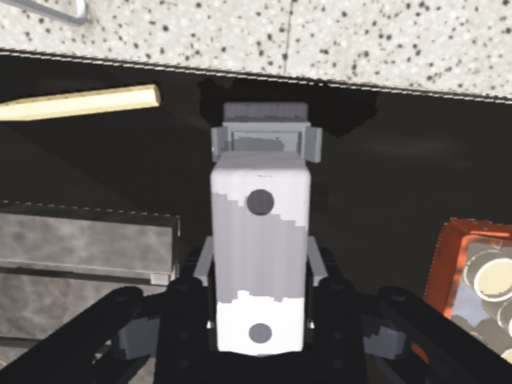

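View pics/s5.png

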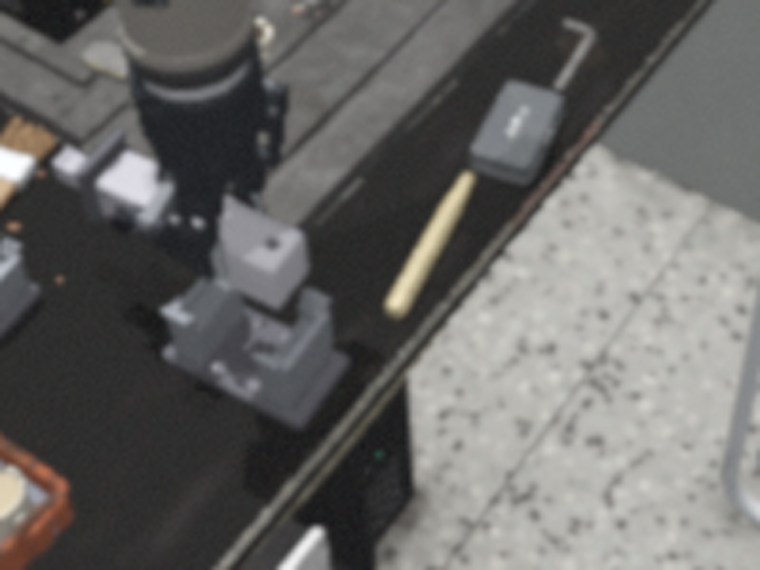

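```bash
python3 - <<'E'
from h import *
f=np.load('/tmp/w5.npz');o=dict(eef_pos=f['pos'],ee_rot=f['rot']);W=pts('wrist',f['d'],o)
z=W[...,2]*1000;a=np.deg2rad(5.5);c=(.4634,.2945)
x=(W[...,0]-c[0])*np.cos(a)+(W[...,1]-c[1])*np.sin(a);y=-(W[...,0]-c[0])*np.sin(a)+(W[...,1]-c[1])*np.cos(a)
near=(abs(x)<.07)&(abs(y)<.045)&(x<-.02)
m=near&(z>57)&(z<60.5)&(x<-.04)&(abs(y)<.018); print('wall x',np.percentile(x[m],[2,98]),m.sum())
m=near&(z>63.5)&(z<69)
for t in (1,-1): k=m&(t*y>0);print(t,k.sum(),np.percentile(y[k],[2,50,98]).round(4),np.percentile(x[k],[2,98]).round(4))
m=near&(z>6)&(z<13)&(x<-.045);print('plate',np.percentile(y[m],[1,99]),np.percentile(x[m],[1,99]))
m=near&(z>43)&(z<47);print('floor',m.sum(),np.percentile(y[m],[1,99]),np.percentile(x[m],[1,99]))
# block top: tool frame extents
P=(W-o['eef_pos'])@R.from_quat(o['ee_rot']).as_matrix()
b=(P[...,2]>-.05)&(P[...,2]<-.015)&(abs(P[...,0])<.08)&(abs(P[...,1])<.03)
top=b&(P[...,2]<-.022)
print('block top z',np.median(P[top][:,2]),'x',np.percentile(P[top][:,0],[1,99]))
for xs in (.02,.03,.04): k=top&(abs(P[...,0]-xs)<.003);print(xs,np.percentile(P[k][:,1],[1,99]).round(4),np.median(P[k][:,2]).round(4))
E
```

```text
wall x [-0.04834001 -0.04299885] 602
1 392 [0.0264 0.0291 0.0325] [-0.0458 -0.0267]
-1 347 [-0.0299 -0.0269 -0.0239] [-0.0459 -0.0275]
plate [-0.02878864  0.03142589] [-0.05786057 -0.04688799]
floor 1236 [-0.01912142  0.02158598] [-0.04086711 -0.02917837]
block top z -0.0305142931365184 x [-0.02870719  0.04770406]
0.02 [-0.0169  0.0179] -0.0304
0.03 [-0.017   0.0179] -0.0304
0.04 [-0.0169  0.0179] -0.0304
```

{"op": "jog_arm", "data": {"deltas": [[-0.05, 0.35, -0.7, 0.25, 0, 0.25], [-0.05, 0.1, -0.7, 0.1, 0, 0], [0, 0, -0.6, 0, 0, 0], [0, 0, 0, 0, 0, 0]]}}

```text
clock: 10.52
eef_pos: [0.471, 0.2961, 0.0934]
ee_rot: [-0.047, 0.999, 0.001, 0.0]
ft_force: [-1.0, -0.5, -8.0]
grip_width: 0.0347
```

```bash
python3 - <<'E'
from h import *
to(.4705,.2959,.056,185.5)
E
```

```text
now 10.5167 [0.471  0.2961 0.0934] yaw -174.63 | d cm [-0.05 -0.02 -3.74] rot [-0.09  0.04  0.13] f [-0.97 -0.47 -8.  ] j [ 0.07  0.64 -0.97  1.66  0.57  1.15  0.61]
```

{"op": "jog_arm", "data": {"deltas": [[-0.05, 0, -0.7, 0, 0, 0.1], [0, 0, -0.7, 0, 0, 0], [0, 0, -0.5, 0, 0, 0], [0, 0, 0, 0, 0, 0]]}}

```text
clock: 10.85
eef_pos: [0.4701, 0.2956, 0.0717]
ee_rot: [-0.048, 0.999, 0.0, -0.0]
ft_force: [-0.6, 0.1, -7.6]
grip_width: 0.0348
```

```bash
python3 - <<'E'
from h import *
to(.4705,.2959,.055,185.5)
E
```

```text
now 10.85 [0.4701 0.2956 0.0717] yaw -174.52 | d cm [ 0.04  0.03 -1.67] rot [-0.03 -0.03  0.02] f [-0.65  0.06 -7.61] j [ 0.06  0.66 -0.95  1.69  0.59  1.11  0.6 ]
```

{"op": "jog_arm", "data": {"deltas": [[0.05, 0.03, -0.5, 0, 0, 0], [0, 0, -0.5, 0, 0, 0], [0, 0, -0.4, 0, 0, 0], [0, 0, 0, 0, 0, 0]]}}

```text
clock: 11.18
eef_pos: [0.4708, 0.296, 0.056]
ee_rot: [-0.048, 0.999, 0.0, -0.0]
ft_force: [0.2, -0.4, -7.6]
grip_width: 0.0347
```

```bash
python3 - <<'E'
from h import *
to(.4705,.2959,.055,185.5)
E
```

```text
now 11.1833 [0.4708 0.296  0.056 ] yaw -174.54 | d cm [-0.03 -0.01 -0.1 ] rot [-0.04 -0.04  0.04] f [ 0.22 -0.4  -7.6 ] j [ 0.05  0.68 -0.94  1.7   0.61  1.08  0.58]
```

{"op": "jog_arm", "data": {"deltas": [[0, 0, -0.15, 0, 0, 0], [0, 0, 0, 0, 0, 0]]}}

```text
clock: 11.35
eef_pos: [0.4711, 0.2964, 0.0548]
ee_rot: [-0.048, 0.999, 0.001, 0.0]
ft_force: [0.6, 0.1, -5.7]
grip_width: 0.035
```

{"op": "jog_arm", "data": {"deltas": [[0, 0, 0, 0, 0, 0], [0, 0, 0, 0, 0, 0], [0, 0, 0, 0, 0, 0], [0, 0, 0, 0, 0, 0], [0, 0, 0, 0, 0, 0]], "hand": 0}}

```text
clock: 11.77
eef_pos: [0.4757, 0.3017, 0.0614]
ee_rot: [-0.048, 0.999, 0.005, 0.006]
ft_force: [0.3, -0.9, -0.1]
grip_width: 0.0855
```

{"op": "jog_arm", "data": {"deltas": [[-0.4, -0.4, 1.5, 0, 0, 0], [0, 0, 3, 0, 0, 0], [0, 0, 3, 0, 0, 0], [0.5, 0, 3, 0, 0, 0], [1, 0, 2, 0, 0, 0], [0.5, 0, 0.5, 0, 0, 0], [0, 0, 0, 0, 0, 0]]}}

```text
clock: 12.35
eef_pos: [0.4908, 0.2984, 0.1991]
ee_rot: [-0.049, 0.999, 0.006, 0.008]
ft_force: [1.1, 1.4, -0.6]
grip_width: 0.0855
```

```bash
cat >> h.py <<'E'
def meas(W,c=(.463,.2951),a=5.5):
    a=np.deg2rad(a);x=(W[...,0]-c[0])*np.cos(a)+(W[...,1]-c[1])*np.sin(a);y=-(W[...,0]-c[0])*np.sin(a)+(W[...,1]-c[1])*np.cos(a);z=W[...,2]
    near=(x>-.06)&(x<.15)&(abs(y)<.04)
    p=lambda k,v:np.percentile(v[k],[2,50,98]).round(4) if k.sum()>5 else None
    b=near&(z>.08)&(z<.09)&(abs(y)<.03)
    k=b&(x<.043);print('block top x',p(k,x),'y',p(k,y),'z',p(k,z))
    if k.sum()>50:
        q=cv2.minAreaRect((W[k][:,:2]*1000).astype(np.float32));print(q)
    k=b&(x>.046)&(x<.10);
    s=near&(z>.079)&(z<.0865)&(x>.046);print('sleeve top x',p(s,x),'y',p(s,y),'z',p(s,z))
    s=near&(z>.0935)&(z<.1)&(x>.046);print('plate top x',p(s,x),'y',p(s,y),'z',p(s,z))
    s=near&(z>.07)&(z<.076)&(x>.04)&(abs(y)<.01);print('bar top x',p(s,x),'z',p(s,z))
    return x,y,z
E
python3 - <<'E'
from h import *
to(.54,.302,.2,185.5)
o,im,d,W=shot('w6',['button_face','sleeve_center']);meas(W)
E
```

```text
now 12.35 [0.4908 0.2984 0.1991] yaw -174.37 | d cm [4.92 0.36 0.09] rot [-0.73  0.84 -0.14] f [ 1.06  1.38 -0.59] j [ 0.1   0.56 -1.03  1.49  0.49  1.35  0.71]
button_face (np.int64(282), np.int64(231)) 0.56 [0.536  0.3243 0.0731]
sleeve_center (np.int64(255), np.int64(228)) 0.66 [0.5303 0.2999 0.0842]
block top x [-0.038  -0.0024  0.038 ] y [-0.0158  0.0014  0.0185] z [0.0828 0.085  0.0864]
((463.5753479003906, 296.5192565917969), (80.16474914550781, 35.99867630004883), 5.471797466278076)
sleeve top x [0.0524 0.0777 0.1045] y [-0.0181 -0.0017  0.015 ] z [0.0802 0.083  0.085 ]
plate top x [0.1036 0.1064 0.1109] y [-0.0211 -0.0009  0.0202] z [0.0938 0.0968 0.0983]
bar top x [0.0447 0.1296 0.1446] z [0.0716 0.0732 0.0749]
```

View pics/w6.png

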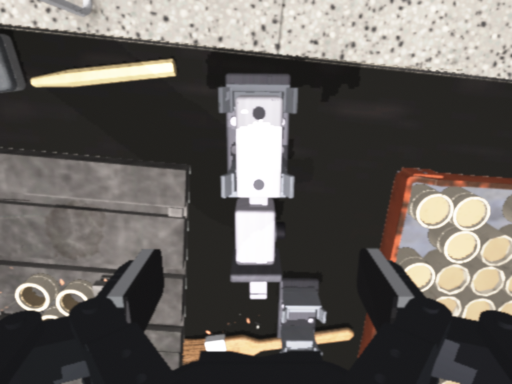

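{"op": "jog_arm", "data": {"deltas": [[2.3, 0.15, 0, -0.35, 0.4, -0.1], [2.3, 0.15, 0, -0.35, 0.4, 0], [0.3, 0, -2, 0, 0, 0], [0, 0, -3, 0, 0, 0], [0, 0, -1.5, 0, 0, 0], [0, 0, 0, 0, 0, 0]]}}

```text
clock: 13.0
eef_pos: [0.531, 0.2974, 0.1178]
ee_rot: [-0.053, 0.999, -0.007, -0.01]
ft_force: [-0.4, -1.4, -0.1]
grip_width: 0.0855
```

```bash
python3 - <<'E'
from h import *
to(.5406,.3014,.042,185.5)
E
```

```text
now 13.0 [0.531  0.2974 0.1178] yaw -173.94 | d cm [ 0.96  0.4  -7.58] rot [ 0.89 -1.16 -0.57] f [-0.42 -1.38 -0.06] j [ 0.03  0.72 -0.95  1.45  0.59  1.3   0.71]
```

{"op": "jog_arm", "data": {"deltas": [[0.95, 0.4, 0, 0.9, -1.1, -0.6], [0.1, 0.1, 0, 0.1, -0.2, 0], [0, 0, -1, 0, 0, 0], [0, 0, 0, 0, 0, 0]]}}

```text
clock: 13.33
eef_pos: [0.5402, 0.3021, 0.1048]
ee_rot: [-0.048, 0.999, 0.0, -0.0]
ft_force: [0.1, -1.3, -1.6]
grip_width: 0.0849
```

```bash
python3 - <<'E'
from h import *
to(.5406,.3014,.042,185.5)
E
```

```text
now 13.3333 [0.5402 0.3021 0.1048] yaw -174.48 | d cm [ 0.04 -0.07 -6.28] rot [-0.05 -0.02 -0.02] f [ 0.13 -1.32 -1.58] j [ 0.03  0.73 -0.94  1.46  0.6   1.25  0.69]
```

{"op": "jog_arm", "data": {"deltas": [[0.05, -0.07, -1.0, 0, 0, 0], [0, 0, -1.2, 0, 0, 0], [0, 0, -1.2, 0, 0, 0], [0, 0, -1.2, 0, 0, 0], [0, 0, -0.8, 0, 0, 0], [0, 0, 0, 0, 0, 0]]}}

```text
clock: 13.83
eef_pos: [0.541, 0.3019, 0.0471]
ee_rot: [-0.048, 0.999, 0.001, 0.001]
ft_force: [0.4, 0.2, -0.3]
grip_width: 0.0852
```

```bash
python3 - <<'E'
from h import *
to(.5406,.3014,.042,185.5)
E
```

```text
now 13.8333 [0.541  0.3019 0.0471] yaw -174.46 | d cm [-0.04 -0.05 -0.51] rot [-0.13  0.16 -0.04] f [ 0.37  0.16 -0.32] j [ 0.02  0.79 -0.9   1.52  0.66  1.15  0.66]
```

{"op": "jog_arm", "data": {"deltas": [[-0.04, -0.05, -0.45, -0.1, 0.15, 0], [0, 0, 0, 0, 0, 0]]}}

```text
clock: 14.0
eef_pos: [0.54, 0.301, 0.041]
ee_rot: [-0.048, 0.999, -0.0, -0.001]
ft_force: [-1.0, 0.2, 0.0]
grip_width: 0.0853
```

{"op": "jog_arm", "data": {"deltas": [[0, 0, 0, 0, 0, 0], [0, 0, 0, 0, 0, 0], [0, 0, 0, 0, 0, 0], [0, 0, 0, 0, 0, 0], [0, 0, 0, 0, 0, 0], [0, 0, 0, 0, 0, 0], [0, 0, 0, 0, 0, 0]], "hand": 1, "grip_force": 30}}

```text
clock: 14.58
eef_pos: [0.5415, 0.301, 0.0431]
ee_rot: [-0.048, 0.999, -0.0, 0.001]
ft_force: [-1.0, -0.5, -1.6]
grip_width: 0.035
```

```bash
python3 - <<'E'
from h import *
to(.5406,.3014,.042,185.5)
E
```

```text
now 14.5833 [0.5415 0.301  0.0431] yaw -174.48 | d cm [-0.09  0.04 -0.11] rot [ 0.02  0.1  -0.02] f [-1.   -0.5  -1.61] j [ 0.02  0.79 -0.9   1.52  0.66  1.15  0.66]
```

{"op": "jog_arm", "data": {"deltas": [[0.5, 0.05, 0, 0, 0, 0], [0.5, 0.05, 0, 0, 0, 0], [0.5, 0.05, 0, 0, 0, 0], [0.3, 0.03, 0, 0, 0, 0], [0, 0, 0, 0, 0, 0]]}}

```text
clock: 15.0
eef_pos: [0.5592, 0.3029, 0.0428]
ee_rot: [-0.049, 0.999, -0.001, -0.001]
ft_force: [-1.7, -1.1, 1.2]
grip_width: 0.0356
```

```bash
python3 - <<'E'
from h import *
to(.566,.3034,.043,185.5)
E
```

```text
now 15.0 [0.5592 0.3029 0.0428] yaw -174.42 | d cm [0.68 0.05 0.02] rot [ 0.09 -0.13 -0.08] f [-1.73 -1.06  1.17] j [ 0.    0.82 -0.89  1.47  0.66  1.17  0.68]
```

```bash
python3 - <<'E'
from h import *
o,im,d,W=shot('w7');meas(W)
E
```

```text
block top x [-0.0001  0.0177  0.0392] y [-0.0163  0.0006  0.0174] z [0.0831 0.0851 0.0865]
((482.62255859375, 297.5856018066406), (41.8901252746582, 36.450191497802734), 5.387817859649658)
sleeve top x [0.0705 0.091  0.1171] y [-0.0203 -0.0018  0.0187] z [0.0799 0.0826 0.0843]
plate top x [0.0843 0.0902 0.1075] y [-0.0397  0.0196  0.0392] z [0.0938 0.098  0.0999]
bar top x [0.0429 0.0565 0.0703] z [0.0715 0.0729 0.0749]
```

View pics/w7.png

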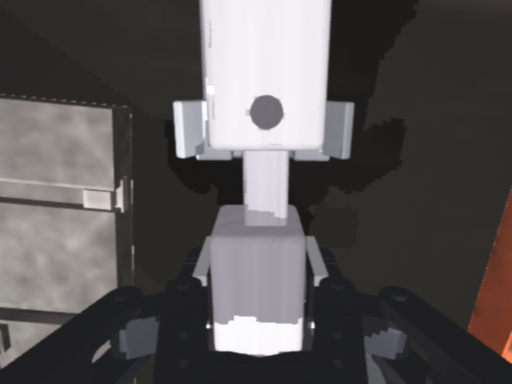

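```bash
cat >> h.py <<'E'
def gap(n,c=(.463,.2951),a=5.5):
    f=np.load('/tmp/%s.npz'%n);W=pts('wrist',f['d'],dict(eef_pos=f['pos'],ee_rot=f['rot']))
    a=np.deg2rad(a);x=(W[...,0]-c[0])*np.cos(a)+(W[...,1]-c[1])*np.sin(a);y=-(W[...,0]-c[0])*np.sin(a)+(W[...,1]-c[1])*np.cos(a);z=W[...,2]
    g=[];e=[]
    for u in range(512):
        k=(abs(y[:,u])<.006)&(x[:,u]>-.02)&(x[:,u]<.12)&(z[:,u]>.06)
        if k.sum()<10: continue
        X=x[k,u];Z=z[k,u]
        lo=(Z<.0765)&(X<.085)
        if lo.sum()<3: continue
        b=X[(Z>.083)&(X<X[lo].min()+.001)];s=X[(Z>.0795)&(X>X[lo].max()-.001)]
        if len(b) and len(s): g.append(s.min()-b.max());e.append((b.max(),s.min()))
    print(n,'gap mm',np.round(np.percentile(g,[10,50,90])*1000,2),'edges',np.median(e,0).round(4),len(g))
E
python3 - <<'E'
from h import *
gap('w6');gap('w7')
E
```

```text
w6 gap mm [11.87 12.58 13.96] edges [0.0396 0.0522] 14
w7 gap mm [29.69 30.08 30.45] edges [0.04 0.07] 35
```

{"op": "jog_arm", "data": {"deltas": [[0.45, 0.04, 0, 0, 0, 0], [0.1, 0.01, 0, 0, 0, 0], [0, 0, 0, 0, 0, 0]]}}

```text
clock: 15.3
eef_pos: [0.565, 0.3035, 0.0427]
ee_rot: [-0.049, 0.999, -0.001, -0.001]
ft_force: [-0.7, -1.3, 0.9]
grip_width: 0.0353
```

```bash
python3 - <<'E'
from h import *
to(.566,.3034,.043,185.5)
shot('w8');gap('w8')
E
```

```text
now 15.3 [0.565  0.3035 0.0427] yaw -174.4 | d cm [ 0.1  -0.01  0.03] rot [ 0.09 -0.14 -0.1 ] f [-0.74 -1.26  0.88] j [ 0.    0.83 -0.88  1.45  0.67  1.18  0.69]
w8 gap mm [35.44 35.71 36.16] edges [0.04   0.0759] 36
```

{"op": "jog_arm", "data": {"deltas": [[0.05, 0, 0, 0, 0, 0]]}}

```text
clock: 15.43
eef_pos: [0.5654, 0.3035, 0.0427]
ee_rot: [-0.049, 0.999, -0.001, -0.001]
ft_force: [-1.0, -0.4, 0.5]
grip_width: 0.035
```

{"op": "jog_arm", "data": {"deltas": [[0, 0, 0, 0, 0, 0], [0, 0, 0, 0, 0, 0], [0, 0, 0, 0, 0, 0], [0, 0, 0, 0, 0, 0]], "hand": 0}}

```text
clock: 15.77
eef_pos: [0.5665, 0.305, 0.043]
ee_rot: [-0.049, 0.999, 0.001, 0.0]
ft_force: [0.0, -0.1, 0.2]
grip_width: 0.0813
```

```bash
python3 - <<'E'
from h import *
to(.566,.3034,.15,185.5)
o,im,d,W=shot('w9');gap('w9');meas(W);crop('w9c',im,150,80,230,200,3)
E
```

```text
now 15.7667 [0.5665 0.305  0.043 ] yaw -174.41 | d cm [-0.05 -0.16 10.7 ] rot [-0.09  0.01 -0.09] f [ 0.04 -0.14  0.25] j [ 0.    0.83 -0.88  1.45  0.67  1.18  0.69]
w9 gap mm [35.9  36.3  36.73] edges [0.04   0.0762] 36
block top x [0.007  0.022  0.0394] y [-0.0175 -0.0006  0.0163] z [0.0829 0.085  0.0863]
((486.0436706542969, 296.6000061035156), (34.95661163330078, 36.49464416503906), 4.266550064086914)
sleeve top x [0.0764 0.0979 0.1248] y [-0.0218 -0.0053  0.0107] z [0.0802 0.0829 0.0841]
plate top x None y None z None
bar top x [0.0421 0.0586 0.0765] z [0.0716 0.073  0.0746]
```

View pics/w9.png

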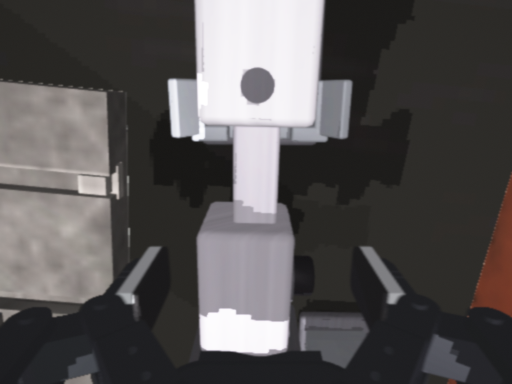

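{"op": "jog_arm", "data": {"deltas": [[-0.05, -0.16, 0.6, 0, 0, 0], [0, 0, 1.5, 0, 0, 0], [0, 0, 3, 0, 0, 0], [0, 0, 3, 0, 0, 0], [0, 0, 3, 0, 0, 0], [-1, 0, 3, 0, 0, 0], [-1, 0, 2, 0, 0, 0], [-0.5, 0, 1, 0, 0, 0], [0, 0, 0, 0, 0, 0], [0, 0, 0, 0, 0, 0]]}}

```text
clock: 16.65
eef_pos: [0.5385, 0.3002, 0.2231]
ee_rot: [-0.048, 0.999, -0.0, 0.0]
ft_force: [-1.2, -0.4, -0.4]
grip_width: 0.0853
```

```bash
python3 - <<'E'
from h import *
to(.54,.3034,.2,185.5)
o,im,d,W=shot('w10',['button_face','sleeve_center']);gap('w10');x,y,z=meas(W)
k=(abs(x-.102)<.006)&(z>.055)&(z<.08)&(y>.01)&(y<.035);print('button y',np.percentile(y[k],[50,98]) if k.any() else None, z[k].max() if k.any() else None)
crop('w10c',im,180,60,160,200,3)
E
```

```text
now 16.65 [0.5385 0.3002 0.2231] yaw -174.44 | d cm [ 0.15  0.32 -2.31] rot [ 0.01  0.04 -0.06] f [-1.19 -0.37 -0.41] j [ 0.04  0.64 -0.99  1.3   0.52  1.47  0.76]
button_face (np.int64(287), np.int64(200)) 0.41 [5.843e-01 3.366e-01 5.000e-04]
sleeve_center (np.int64(256), np.int64(200)) 0.68 [0.5597 0.2991 0.0839]
w10 gap mm [36.6  36.93 37.43] edges [0.0395 0.0764] 13
block top x [-0.0376 -0.0023  0.0385] y [-0.017   0.0003  0.0174] z [0.0826 0.085  0.0866]
((463.5501403808594, 295.5954895019531), (80.27424621582031, 36.00932312011719), 4.612555980682373)
sleeve top x [0.0768 0.1018 0.1285] y [-0.0217 -0.0053  0.0115] z [0.08   0.083  0.0848]
plate top x [0.1279 0.1312 0.1358] y [-0.0256 -0.0043  0.0162] z [0.0938 0.0968 0.0983]
bar top x [0.0427 0.0596 0.0765] z [0.0714 0.073  0.0748]
button y [0.01699432 0.02172423] 0.07999001235831427
```

View pics/w10c.png

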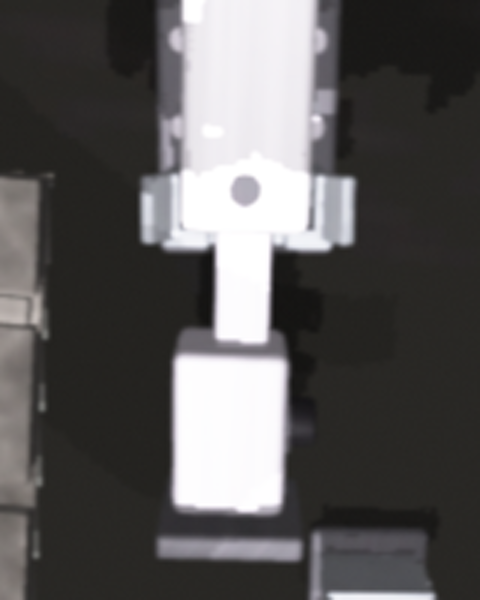

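```bash
python3 -c "
from h import *
print(get_obs()['clock'],ticket.sign_off())"
```

```text
the job is handed in; nothing more can be done
16.8 None
```

I laid the length stop in the larger saddle with its bar out of the open (+x) end and let go. Then I pinched the sleeve with one finger on the button, slid it out one hole, and released it. The job was handed in at 16.8 s, and sign-off reports no verdict.

My last checks, from the wrist camera with the gripper raised clear of the stop:

- **Seating:** the block's top is at 85 mm, so the block is on the yoke floors. Its centre is within about 1 mm of the seat, and its yaw is about 1° (0.016 rad) off the saddle's axis.
- **Sleeve:** it moved 24.4 mm by the sleeve edge and 24.8 mm by the stop plate, which matches the next hole.
- **Button:** it stands about 10 mm proud of the sleeve, so it has popped out.
- **Disagreement:** the coarse gap between block and sleeve read 36.9 mm from high up against 36.3 mm close to, where 36 mm is nominal. I put this down to the rounded edges and pixel size. The one other doubtful reading was the button detector's confidence of only 0.41, so I relied on the depth picture for the button.
- **Other tools:** nothing I did should have touched them. I took no closing picture to confirm their positions.

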